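Fit the spacer sleeve on the stub axle

TASK

Fit the spacer sleeve onto the stub axle: it is the wide steel tube that is taller than it is wide, not the short collar and not the slim pipe offcut. Hold it over the upright spigot, push it down until it sits fully home on the shoulder while you still hold it (do not drop it on), then let go and leave it there. Leave the collar and the offcut standing where they are.

Things in the scene. Friction and masses are not known exactly. Their poses are not given: they have to be found in the camera images.
- spacer_mid (a point): Spacer sleeve: plain steel tube standing loose on end on the bench, open at both ends, outside diameter 46 mm, bore 36 mm (wall 5 mm), 60 mm tall, about 0.3 kg. The point is its centre: on its axis, 30 mm above its lower end; z runs along its axis, up.
- spigot_seat (a point): Stub axle fixed to the bench: dark steel plate 110 x 110 x 12 mm with corner bolts, on it a round dark shoulder (dia 58, 16 mm high), and on that the upright bright spigot, 64 mm tall: dia 31 for the lower 44 mm, then tapering to 16 at its tip. The point is on the spigot axis at the shoulder's top face, 28 mm above the bench, where the sleeve's lower end must rest; z up.
- collar_mid (a point): Collar, a bystander: steel ring standing loose on the bench, outside diameter 46 mm like the sleeve but only 28 mm tall. The point is its centre, 14 mm above its lower end; z along its axis.
- offcut_mid (a point): Pipe offcut, a bystander: slim steel pipe standing loose on end on the bench, outside diameter 30 mm, bore 22 mm, 80 mm tall. The point is its centre, 40 mm above its lower end; z along its axis.
Things that resemble listed ones, but are neither listed nor needed, are in the scene too. Leave any red or yellow look-alike of the part that bears collar_mid alone.

How it is judged (in metres and radians):
On the way:
1. the spacer sleeve is home on the spigot's shoulder, within 10 mm, while the fingers still hold it (horizontal distance between spacer_mid and spigot_seat below 0.01 m and z of spacer_mid in the frame of spigot_seat below 0.04 m and angle between spacer_mid's own z axis and vertical below 0.2 rad and contact force between the fingers and spacer above 0.5 N), for 0.1 s.
At the end, for the whole second after the job is handed in: The spacer sleeve stands around the spigot, upright within 11 degrees, its axis within 10 mm of the spigot's and its lower end within 10 mm of the shoulder, released; the collar and the offcut still stand upright (horizontal distance between spacer_mid and spigot_seat below 0.01 m and z of spacer_mid in the frame of spigot_seat between 0.02 and 0.04 m and angle between each of spacer_mid, collar_mid, offcut_mid's own z axis and vertical below 0.2 rad); the robot touches nothing.
It fails at once if the collar or the offcut is moved more than 40 mm (distance of any of collar_mid, offcut_mid from where it was at the start of the episode above 0.04 m).
It also fails if it takes over 38 s, if anything falls off the work surface, if the arm or the gripper's body presses on something with over 40 N, if the wrist force passes 120 N, or if a joint passes its speed limit or range.

ROBOT

A 6-joint arm with a two-finger parallel gripper is mounted at the origin on the work surface. World frame = base frame: x ahead of the robot, y to its left, z up, the work surface at z = 0. Lengths are in m, angles in degrees, forces in N, time in s.
With the tool pointing down it reaches from about 0.325 to 0.85 m from the base axis. Payload 4.4 kg.
Tool frame: the origin (TCP) lies at the very end of the fingers, on their centre line; the grasp point (between the pads) lies 19 mm behind it (robot.hold_point_z is the distance from the TCP to the grasp point, in m); z points along the fingers, y is the direction in which the jaws open and shut (so a half turn about z gives the same grasp; the last joint's range is limited). The gripper opens to 94 mm and grips with 3 to 60 N. Pads are 16 mm wide; open, the fingers measure 119 mm over their backs; the gripper's body (75 mm by 177 mm) begins 78 mm behind the grasp point.
Start: joints at [61.45, 11.837, 88.321, -0, 79.842, -8.623], TCP at [0.196, 0.541, 0.205] pointing down, gripper open.
Joint ranges: [-156.59, 156.59], [-49.26, 127.26], [12.9, 141.05], [-63.56, 243.56], [4.71, 150.69], [-161.64, 161.64]. Speed limits (degrees/s): [159.86, 159.86, 180, 180, 180, 180].

INTERFACE

Orientations are given as [roll, pitch, yaw] about the fixed x, y, z axes, in that order (R = Rz(yaw) Ry(pitch) Rx(roll)).
In Python, from bench import robot, jaws, planner, grab_frame, ticket, status gives the robot as it stands. The module is installed in compiled form; this text tells all that it offers. Calls block until the motion is done:
- robot.goto(position, orientation): joint-space move of the TCP to a pose.
- robot.line_to(position, speed=0.15, frame=None): straight line of the TCP; frame=None keeps the orientation; speed is the mean speed in m/s.
- robot.move_j(angles): joint-space move.
- jaws.set_gripper(opening): opening from 0.0 (shut) to 1.0 (fully open); the grip force is fixed at half the most; returns when the fingers have stopped.
- robot.sleep(seconds).
- planner.solve_ik(position, orientation): joint angles nearest the present ones, or None.
- grab_frame(name): name is "side" or "top" or "wrist"; returns a dict with "color" (480x640x3 uint8, blue, green, red), "z_map" (480x640 float32, m along the optical axis (not along the pixel's ray), 0 where there is no reading), "fx", "fy", "cx", "cy" (pixels), "k1" (the pictures are not rectified: a ray, as slopes to the right and down, at radius r is drawn at 1 + k1 r^2 times it, then the intrinsics apply), "rvec" (rotation vector, rad) and "tvec" (3), from world to camera coordinates, as OpenCV has them. Camera axes: x right, y down, z forward; pixel columns grow to the right and rows downward; lengths in m; the calibration is good to about 2 mm. A picture is of the moment at which its call begins.
A pose or a line that the arm cannot do raises robot.PlanningError and nothing moves.
- ticket.close_job(): hands the job in, once; it reports no verdict.
Readings, each from a call of its own:
- status.read_t(): time.
- status.read_qpos(): joint angles.
- status.read_qvel(): joint speeds.
- status.read_tau(): joint torques, N m.
- status.read_ee_pos(): TCP position.
- status.read_ee_rot(): TCP orientation.
- status.read_force(): force on the tool from outside, world axes, zero at the start.
- status.read_moment(): the same for the moment, N m.
- status.read_opening(): opening from 0.0 (shut) to 1.0 (fully open).
Only numpy, scipy, OpenCV 4.12 (cv2) and the standard library are available. Lean on these libraries where they do the work, as an engineer would, in place of code of your own. Each camera call takes 0.05 s, during which the arm holds its last target. There are 200 camera calls.

## Working session

There is one attempt and no reset: what is moved stays moved. The work goes in short steps, each a Python script; the robot and the scene stay as the last script left them, time stands still between calls to the robot, and variables do not carry over. Pictures are saved under pics/ and viewed, about 8 in all and at most 12, crops included, and the job is handed in when it is done.

```bash
mkdir -p pics; cat > h.py <<'E'
import numpy as np, cv2
from bench import robot, jaws, planner, grab_frame, ticket, status
def cloud(f):
    d=f["z_map"]; v,u=np.mgrid[0:480,0:640]
    K=np.array([[f["fx"],0,f["cx"]],[0,f["fy"],f["cy"]],[0,0,1.]])
    p=cv2.undistortPoints(np.stack([u,v],-1).reshape(-1,1,2).astype(float),K,np.array([f["k1"],0,0,0.])).reshape(480,640,2)
    # k1 forward model same as OpenCV's
    c=np.dstack([p*d[...,None],d]); R=cv2.Rodrigues(np.array(f["rvec"],float))[0]
    w=(c-np.array(f["tvec"]).reshape(3))@R
    w[d<=0]=np.nan
    return w
E
python3 - <<'E'
from h import *
for n in("top","side"):
    f=grab_frame(n); cv2.imwrite(f"pics/{n}1.png",f["color"]); np.save(f"{n}1.npy",cloud(f)); w=cloud(f)
    print(n,[np.nanmin(w[...,i]) for i in range(3)],[np.nanmax(w[...,i]) for i in range(3)])
    m=((w[...,2]>.015)&(w[...,2]<.13)).astype(np.uint8)
    k,l,s,c=cv2.connectedComponentsWithStats(m)
    for i in range(1,k):
        if s[i,4]>60:
            q=w[l==i]; zt=np.percentile(q[:,2],97); t=q[q[:,2]>zt-.006]
            print(s[i],c[i].round(),"ztop %.3f"%zt,(t.min(0)+t.max(0))[:2]/2,np.ptp(t,axis=0)[:2])
print(status.read_t())
E
```

```text
top [np.float64(0.059531898151827696), np.float64(-1.2069495681883509), np.float64(-0.770048448008178)] [np.float64(1.5264917627716237), np.float64(1.1038989362337255), np.float64(0.23769715866182617)]
[  167    33   192    81 14575] [263.  73.] ztop 0.092 [0.85779384 0.08063534] [0.1308671  0.35839608]
[  538    38   102   260 10247] [598. 103.] ztop 0.102 [ 0.82739537 -0.5606868 ] [0.15315771 0.16867674]
[ 388   40  119   78 4276] [447.  78.] ztop 0.060 [ 0.84753682 -0.27910911] [0.14379988 0.22196257]
[   0   45   80  120 3313] [ 56. 120.] ztop 0.116 [0.79794198 0.49652501] [0.19877665 0.07732238]
[469  70  22  20 191] [481.  78.] ztop 0.029 [ 0.85262819 -0.34770589] [0.03851913 0.0371506 ]
[413  72  22  20 150] [425.  79.] ztop 0.025 [ 0.85071174 -0.23632056] [0.03775026 0.03892727]
[452  72  15  19 133] [461.  81.] ztop 0.029 [ 0.8498278  -0.31350294] [0.03564834 0.01571948]
[439 145  33  33 788] [455. 161.] ztop 0.052 [ 0.68306775 -0.28871938] [0.05208184 0.05404341]
[286 184  31  31 729] [302. 199.] ztop 0.092 [0.61321061 0.01055406] [0.02059094 0.01832417]
[535 198  52  19 60
[... 2087 characters left out ...]
2917 0.07415945]
[457 303  36  37 988] [475. 321.] ztop 0.051 [ 0.68330337 -0.29055392] [0.05337493 0.05317509]
[357 307  26  24 326] [370. 318.] ztop 0.030 [ 0.52319685 -0.18910173] [0.04456993 0.04482318]
[ 582  340   58  110 3427] [619. 393.] ztop 0.101 [ 0.80069406 -0.51205483] [0.09495443 0.0658981 ]
[376 346  28  28 378] [389. 360.] ztop 0.029 [ 0.50573703 -0.27749493] [0.04564925 0.04605982]
[348 391  30  31 420] [362. 406.] ztop 0.030 [ 0.42158478 -0.32442375] [0.04608124 0.04554248]
[ 496  419   50   61 1025] [520. 451.] ztop 0.026 [ 0.59062247 -0.49814827] [0.03319562 0.09763817]
[ 361  447   56   33 1445] [388. 466.] ztop 0.036 [ 0.40007685 -0.42851422] [0.03548933 0.03400177]
0.1
```

View pics/top1.png

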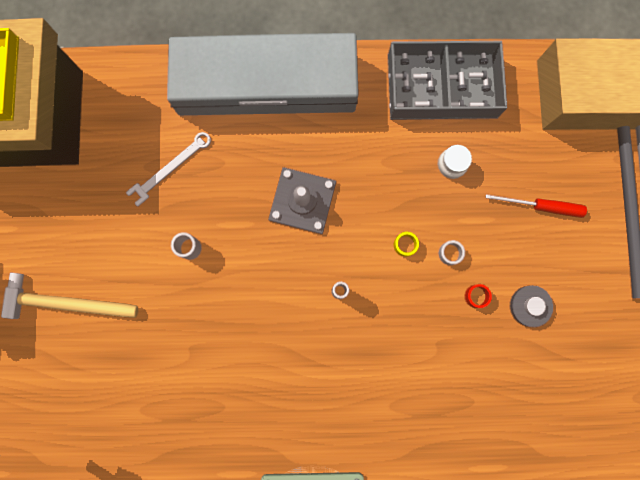

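View pics/side1.png

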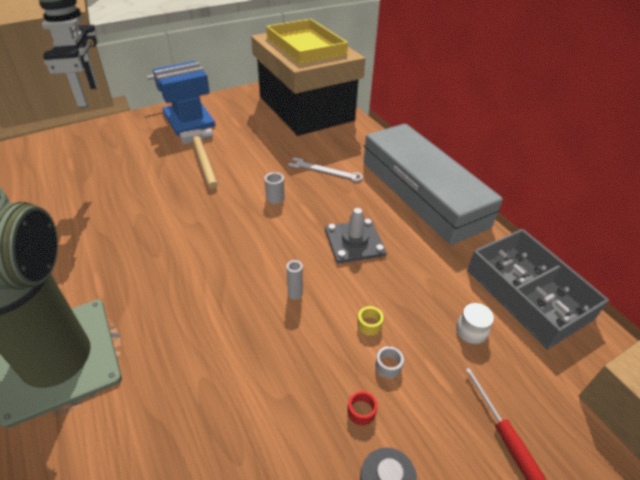

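The top view shows the sleeve at (185,245) and the spigot at (302,199). The offcut is at (340,290) and the grey collar at (452,252), with yellow and red look-alikes beside it. The side view agrees to within about 3 mm. Next I'll look closely at the spigot, then the sleeve, with the wrist camera.

```bash
cat >> h.py <<'E'
def circ(w,zlo,zhi,xy,r=.05):
    m=(w[...,2]>zlo)&(w[...,2]<zhi)&(np.hypot(w[...,0]-xy[0],w[...,1]-xy[1])<r)
    q=w[m]
    if len(q)<20: return None
    c,R=cv2.minEnclosingCircle(q[:,:2].astype(np.float32)); return np.round(c,4),round(R,4),len(q),q[:,:2].mean(0).round(4),q[:,2].max().round(4)
E
python3 - <<'E'
from h import *
print(status.read_ee_rot())
yaw=status.read_ee_rot()[2]
for n,p,zs in(("spig",(.613,.009),((.085,.096),(.022,.032))),("slv",(.526,.232),((.054,.066),))):
    robot.goto([p[0],p[1],.23],[180,0,yaw]); robot.sleep(.3)
    f=grab_frame("wrist"); cv2.imwrite(f"pics/w_{n}.png",f["color"]); w=cloud(f)
    print(n,status.read_ee_pos(),status.read_t(),np.mean(f["z_map"]>0))
    for z in zs: print(circ(w,*z,p))
    for c in("top","side"):
        w=cloud(grab_frame(c))
        for z in zs: print(c,circ(w,*z,p))
a,b=cv2.imread("pics/w_spig.png"),cv2.imread("pics/w_slv.png")
cv2.imwrite("pics/w2.png",cv2.resize(np.hstack([a,b]),(800,300)))
E
```

```text
[-1.79881178e+02 -1.82249856e-02  1.60071435e+02]
spig [0.61297831 0.00933159 0.22999935] 2.85 0.995693359375
(array([0.6166, 0.0111]), 0.011, 374, array([0.6154, 0.0116]), np.float64(0.0944))
(array([0.617 , 0.0108]), 0.0292, 1160, array([0.6108, 0.013 ]), np.float64(0.032))
top (array([0.614 , 0.0108]), 0.0102, 91, array([0.6133, 0.0105]), np.float64(0.094))
top (array([0.6139, 0.0105]), 0.0294, 428, array([0.61  , 0.0102]), np.float64(0.0317))
side (array([0.6125, 0.0092]), 0.0105, 65, array([0.6127, 0.0075]), np.float64(0.0937))
side (array([0.6123, 0.0095]), 0.0312, 278, array([0.6093, 0.002 ]), np.float64(0.0318))
slv [0.52647442 0.23113735 0.22989672] 4.25 0.99603515625
(array([0.5273, 0.2333]), 0.023, 640, array([0.527 , 0.2334]), np.float64(0.0624))
top (array([0.5204, 0.2181]), 0.0156, 47, array([0.5196, 0.2147]), np.float64(0.064))
side (array([0.526 , 0.2312]), 0.0243, 128, array([0.5261, 0.2303]), np.float64(0.0623))
```

View pics/w2.png

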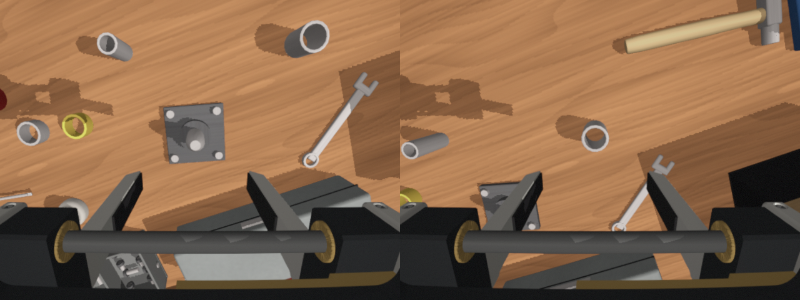

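The wrist views show the spigot (195,145) and the sleeve (595,135), both clear of the fingers. I'll grasp the sleeve, lift it, carry it above the spigot, and compare the two in the same cameras.

```bash
python3 - <<'E'
from h import *
p=np.array([.5264,.2325]); s=np.array([.6143,.0104])
robot.goto([*p,.15],[180,0,160]); robot.line_to([*p,.024],.12); e0=status.read_ee_pos()
jaws.set_gripper(0.0); print("open",status.read_opening(),e0,status.read_ee_pos(),status.read_t())
robot.line_to([*p,.17],.15)
robot.goto([*s,.17],[180,0,160]); robot.sleep(.4)
print(status.read_ee_pos(),status.read_opening(),status.read_force(),status.read_t())
for n in("top","side","wrist"):
    f=grab_frame(n); cv2.imwrite(f"pics/h_{n}.png",f["color"]); w=cloud(f); np.save(f"h_{n}.npy",w)
    for z in((.022,.032),(.085,.096),(.198,.214)): print(n,z,circ(w,*z,s,.06))
a,b,c=[cv2.imread(f"pics/h_{n}.png") for n in("top","side","wrist")]
cv2.imwrite("pics/h3.png",np.hstack([cv2.resize(a[60:300,200:440],(260,260)),cv2.resize(b[110:270,270:430],(260,260)),cv2.resize(c[:, 80:560],(260,260))]))
E
```

```text
open 0.48830672894610067 [0.52736815 0.23278493 0.02500575] [0.52627239 0.23229434 0.02395344] 6.7667
[0.61421778 0.01127159 0.17012197] 0.4873566074002112 [-0.40451132 -0.1087307  -3.86607198] 9.2417
top (0.022, 0.032) (array([0.6003, 0.021 ]), 0.0409, 321, array([0.6025, 0.012 ]), np.float64(0.0319))
top (0.085, 0.096) None
top (0.198, 0.214) (array([0.5999, 0.0176]), 0.0172, 76, array([0.5953, 0.0186]), np.float64(0.2087))
side (0.022, 0.032) (array([0.6144, 0.0093]), 0.0302, 281, array([0.6092, 0.0017]), np.float64(0.032))
side (0.085, 0.096) (array([0.6132, 0.0093]), 0.0098, 63, array([0.6129, 0.0075]), np.float64(0.0938))
side (0.198, 0.214) (array([0.6104, 0.0118]), 0.0367, 195, array([6.03e-01, 1.00e-04]), np.float64(0.2139))
wrist (0.022, 0.032) (array([0.6168, 0.0109]), 0.0292, 1439, array([0.6076, 0.0143]), np.float64(0.0319))
wrist (0.085, 0.096) (array([0.6109, 0.0126]), 0.0089, 82, array([0.6085, 0.0136]), np.float64(0.0914))
wrist (0.198, 0.214) (array([0.606 , 0.0155]), 0.035, 4828, array([0.6128, 0.0128]), np.float64(0.214))
```

View pics/h3.png

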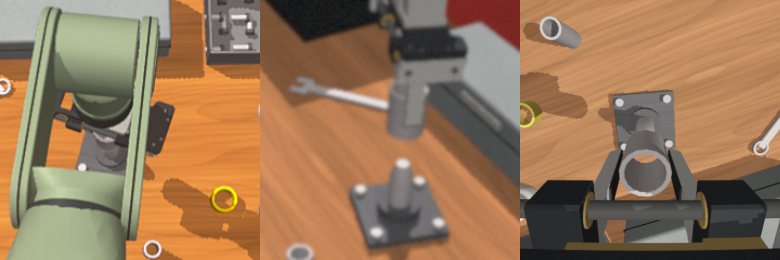

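The sleeve is held upright over the spigot. I'll fit cylinder axes to the saved clouds.

```bash
python3 - <<'E'
import numpy as np, cv2
from scipy.optimize import least_squares
c0=np.array([.6143,.0104])
def fit(w,zl,zh,r,band=.006):
    c=c0.copy()
    q=w.reshape(-1,3); q=q[(q[:,2]>zl)&(q[:,2]<zh)]
    for b in(.008,.004,.003):
        d=abs(np.hypot(*(q[:,:2]-c).T)-r); k=q[d<b][:,:2]
        if len(k)<15:return None
        c=least_squares(lambda x:np.hypot(*(k-x).T)-r,c,loss="soft_l1",f_scale=.001).x
    return c.round(4),len(k)
for n in("side","wrist","top"):
    w=np.load(f"h_{n}.npy")
    print(n,"spigot",fit(w,.035,.070,.0155),"shoulder",fit(w,.018,.026,.029),
     "sleeve low",fit(w,.149,.168,.023),"sleeve mid",fit(w,.168,.186,.023),"up",fit(w,.186,.204,.023), "rim",fit(w,.2035,.2105,.0205))
w=np.load("h_wrist.npy")
q=w.reshape(-1,3);q=q[np.hypot(*(q[:,:2]-c0).T)<.03];q=q[q[:,2]>.1]
print(np.histogram(q[:,2],np.arange(.14,.23,.005)))
f=np.load("top1.npy");print("top1",fit(f,.035,.07,.0155),fit(f,.018,.026,.029))
E
```

```text
side spigot (array([0.6152, 0.0106]), 180) shoulder (array([0.6152, 0.0105]), 68) sleeve low (array([0.6141, 0.0119]), 177) sleeve mid (array([0.6142, 0.0119]), 93) up (array([0.6153, 0.0072]), 126) rim (array([0.6132, 0.0103]), 55)
wrist spigot (array([0.6172, 0.0109]), 271) shoulder (array([0.617 , 0.0109]), 59) sleeve low (array([0.6097, 0.0126]), 822) sleeve mid (array([0.6094, 0.0142]), 1346) up (array([0.6094, 0.0139]), 1828) rim (array([0.6142, 0.0126]), 2890)
top spigot (array([0.6144, 0.0106]), 57) shoulder (array([0.616 , 0.0093]), 56) sleeve low (array([0.6131, 0.0121]), 42) sleeve mid (array([0.6131, 0.0127]), 44) up (array([0.6133, 0.012 ]), 49) rim (array([0.612, 0.012]), 57)
(array([   0,  143,  321,  344,  387,  426,  543,  599,  685,  756,  804,
        870, 1060, 2772,  268,  288,  314]), array([0.14 , 0.145, 0.15 , 0.155, 0.16 , 0.165, 0.17 , 0.175, 0.18 ,
       0.185, 0.19 , 0.195, 0.2  , 0.205, 0.21 , 0.215, 0.22 , 0.225]))
top1 (array([0.6144, 0.0107]), 53) (array([0.6141, 0.0111]), 68)
```

Side and top agree that the held sleeve is off the spigot axis by about (-1.2, +1.4) mm. I'll correct that and lower in steps while watching the force.

```bash
python3 - <<'E'
from h import *
x=np.array([.6155,.009])
robot.line_to([*x,.125],.1)
robot.sleep(.2); f0=np.array(status.read_force()); m0=np.array(status.read_moment()); print(f0,m0)
z=.125
while z>.0505:
    z-=.006 if z>.06 else .002
    robot.line_to([*x,z],.04)
    f=np.array(status.read_force())-f0; e=status.read_ee_pos()
    print("%.3f"%z,np.round(e,4),f.round(1),round(status.read_opening(),3))
    if f[2]>8 or np.hypot(f[0],f[1])>12: print("stop");break
print(status.read_t(),(np.array(status.read_moment())-m0).round(2))
f=grab_frame("side"); cv2.imwrite("pics/s2.png",cv2.resize(f["color"][110:270,270:430],(400,400))); np.save("s2.npy",cloud(f))
E
```

```text
[ 0.45350448 -0.01639608 -4.91795293] [0.04647071 0.02320367 0.032079  ]
0.119 [0.615  0.0091 0.1185] [ 0.  -0.1  0.9] 0.486
0.113 [0.615  0.0091 0.1123] [0.4 0.5 0.6] 0.492
0.107 [0.6151 0.0091 0.1064] [-0.2 -0.2  1.8] 0.493
0.101 [0.615  0.0091 0.1004] [-0.3 -0.1  1.2] 0.492
0.095 [0.6151 0.0091 0.0945] [-0.6 -0.4  1.6] 0.49
0.089 [0.615  0.0091 0.0884] [-0.2 -0.2  1.4] 0.49
0.083 [0.615  0.0091 0.0824] [-1.  1.  2.] 0.491
0.077 [0.6151 0.0091 0.0765] [-1.1 -0.3  1.2] 0.488
0.071 [0.615  0.0091 0.0705] [-1.  -0.8  1.9] 0.489
0.065 [0.615  0.009  0.0645] [-1.   0.8  1.6] 0.49
0.059 [0.615  0.0091 0.0585] [-0.3 -0.5  1.5] 0.487
0.057 [0.6154 0.009  0.0569] [-0.3 -0.3  1. ] 0.489
0.055 [0.6154 0.009  0.0548] [-1.   0.4  1.1] 0.491
0.053 [0.6153 0.009  0.0528] [-0.2  0.1  1. ] 0.492
0.051 [0.616  0.0089 0.052 ] [-2.6  1.2  6.7] 0.492
0.049 [0.6161 0.0089 0.0519] [-6.9  0.  17.6] 0.493
stop
14.7417 [ 0.01  1.15 -0.03]
```

View pics/s2.png

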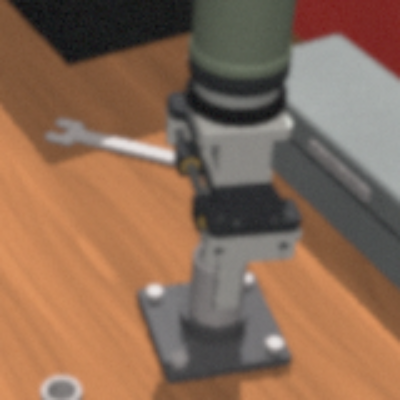

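Contact came at TCP z = 0.052, exactly the predicted seat height, and the picture shows the sleeve (210,290) resting on the shoulder (212,330). I'll hold it there briefly, then release and retreat.

```bash
python3 - <<'E'
from h import *
x=np.array([.6155,.009])
robot.sleep(.3); robot.line_to([*x,.0515],.04); robot.sleep(.2)
jaws.set_gripper(1.0); robot.sleep(.2); print(status.read_opening(),status.read_force())
robot.line_to([*x,.2],.12)
robot.goto([.35,.3,.25],[180,0,160]); robot.sleep(.4)
ims=[]
for n in("top","side"):
    f=grab_frame(n); w=cloud(f)
    print(n,"sleeve rim",circ(w,.0855,.0905,(.6145,.0105),.03),"tip",circ(w,.0907,.096,(.6145,.0105),.03),"offcut",circ(w,.074,.085,(.4356,-.0575)),"collar",circ(w,.024,.034,(.505,-.2765),.035))
    ims.append(f["color"])
cv2.imwrite("pics/e.png",np.hstack([cv2.resize(ims[0][120:320,220:480],(390,300)),cv2.resize(ims[1][180:380,250:510],(390,300))]))
print(status.read_t(),status.read_force())
E
```

```text
0.999601877893795 [ 0.96180194 -0.42124748  0.4460685 ]
top sleeve rim (array([0.614 , 0.0103]), 0.0229, 199, array([0.6143, 0.01  ]), np.float64(0.0905)) tip (array([0.6146, 0.0077]), 0.0212, 44, array([0.6129, 0.0109]), np.float64(0.0953)) offcut (array([ 0.4348, -0.057 ]), 0.0146, 93, array([ 0.4356, -0.0569]), np.float64(0.0834)) collar (array([ 0.5051, -0.2755]), 0.0224, 153, array([ 0.5037, -0.2758]), np.float64(0.0326))
side sleeve rim (array([0.6151, 0.0079]), 0.0239, 138, array([0.6148, 0.0067]), np.float64(0.0904)) tip (array([0.6074, 0.0112]), 0.0141, 32, array([0.6135, 0.0094]), np.float64(0.0931)) offcut (array([ 0.435 , -0.0583]), 0.0159, 121, array([ 0.4348, -0.0593]), np.float64(0.0818)) collar (array([ 0.5062, -0.2775]), 0.0237, 227, array([ 0.5053, -0.278 ]), np.float64(0.0302))
19.9833 [-0.69501454 -0.80153622 -0.0762393 ]
```

View pics/e.png

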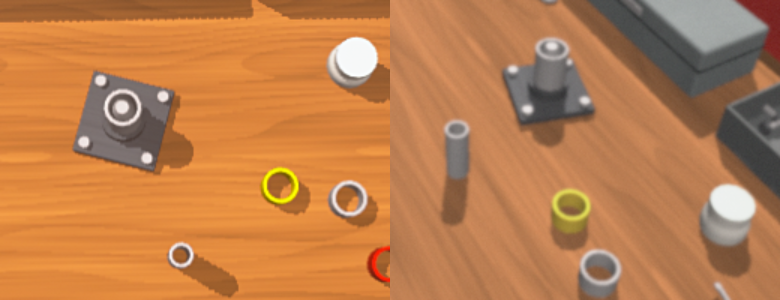

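Both views show the sleeve standing on the shoulder around the spigot tip (122,107 and 550,50). The offcut and collar are undisturbed.

```bash
python3 -c "
from h import *
print(ticket.close_job(),status.read_t())"
```

```text
the job is handed in; nothing more can be done
the job is handed in; nothing more can be done
```

The spacer sleeve is fitted over the spigot and sits home on the shoulder. I held it while pushing it down, then released it, and handed the job in at about 20 s on the robot clock. Handing in gives no verdict, so the points below are from my own checks.

- **Seating:** contact came at a TCP height of 52 mm, exactly where the shoulder should stop it. The push down, with the fingers still closed, reached 17.6 N.
- **Final position:** the sleeve's rim is at about 88 mm, as expected when it is fully down. The top camera puts its axis within about 1 mm of the spigot's. The side camera puts it within about 3 mm, but its rim reading is biased by partial view. Both are inside the 10 mm limit.
- **Bystanders:** the collar and the offcut still stand upright, with readings within about 2 mm of their starting positions.
- **Robot:** the arm is clear of everything, and the force reading is about zero.
- **Disagreement:** the wrist camera put the spigot about 2–3 mm further in x than the other two cameras did. I used the side and top cameras, which agreed with each other, to correct the alignment.

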